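# Put the glue sticks back in their pots

## Task

Tidy up after the craft lesson: stand each of the four yellow glue sticks upright in its own grey pot, the smallest stick in the smallest pot, the next in the next larger, and so on up to the largest stick in the largest pot. Do not knock any stick over, and leave the glue bottle and the roll of tape where they are.

Things in the scene. Friction and masses are not known exactly. Their poses are not given: they have to be found in the camera images.
- stick_small: the smallest of four glue sticks: a closed upright round stick 20 mm in diameter and 75 mm tall, yellow with a thin white band and a black foot, loose, standing on the table; the straight-sided yellow cap (top third) is fixed on and is the place to grip. Origin: centre of its underside; z up along the stick.
- pot_small: the smallest of four round grey pots, open at the top, stuck to the table: 43 mm outer diameter, 38 mm inner diameter, 32 mm tall, floor 5 mm thick. It belongs to the smallest glue stick. Origin: centre of its underside, on the table; z up.
- stick_medium: the second smallest of four glue sticks: a closed upright round stick 27 mm in diameter and 94 mm tall, yellow with a thin white band and a black foot, loose, standing on the table; the straight-sided yellow cap (top third) is fixed on and is the place to grip. Origin: centre of its underside; z up along the stick.
- pot_medium: the second smallest of four round grey pots, open at the top, stuck to the table: 50 mm outer diameter, 45 mm inner diameter, 32 mm tall, floor 5 mm thick. It belongs to the second smallest glue stick. Origin: centre of its underside, on the table; z up.
- stick_large: the second largest of four glue sticks: a closed upright round stick 34 mm in diameter and 113 mm tall, yellow with a thin white band and a black foot, loose, standing on the table; the straight-sided yellow cap (top third) is fixed on and is the place to grip. Origin: centre of its underside; z up along the stick.
- pot_large: the second largest of four round grey pots, open at the top, stuck to the table: 57 mm outer diameter, 52 mm inner diameter, 32 mm tall, floor 5 mm thick. It belongs to the second largest glue stick. Origin: centre of its underside, on the table; z up.
- stick_jumbo: the largest of four glue sticks: a closed upright round stick 41 mm in diameter and 132 mm tall, yellow with a thin white band and a black foot, loose, standing on the table; the straight-sided yellow cap (top third) is fixed on and is the place to grip. Origin: centre of its underside; z up along the stick.
- pot_jumbo: the largest of four round grey pots, open at the top, stuck to the table: 64 mm outer diameter, 59 mm inner diameter, 32 mm tall, floor 5 mm thick. It belongs to the largest glue stick. Origin: centre of its underside, on the table; z up.
- bottle: bystander: white bottle of liquid glue with a pointed nozzle, 48 mm in diameter, 122 mm tall, standing loose on the table; not a glue stick. Origin: centre of its underside; z up.
- tape: bystander: roll of brown tape lying flat on the table at the robot's left, loose, 90 mm outer diameter, 24 mm tall. Origin: centre of its underside; z up.
Mind the look-alikes: they are no part of the job. What is shaped like the stick_medium but purple is not meant.

How it is judged:
At the end, for the whole second after the job is handed in: Each glue stick stands in the pot of its own rank of size, its underside on the pot's floor (2 to 10 mm above the table), within 13 mm of the pot's centre, upright within 0.12 rad, released and at rest; bottle and tape lie within 25 mm of where they started (horizontal distance between stick_small and pot_small below 0.013 m and z of stick_small in the frame of pot_small between 0.002 and 0.01 m and angle between each of stick_small, stick_medium, stick_large, stick_jumbo's own z axis and vertical below 0.12 rad and linear speed of each of stick_small, stick_medium, stick_large, stick_jumbo below 0.02 m/s and angular speed of each of stick_small, stick_medium, stick_large, stick_jumbo below 0.2 rad/s and horizontal distance between stick_medium and pot_medium below 0.013 m and z of stick_medium in the frame of pot_medium between 0.002 and 0.01 m and horizontal distance between stick_large and pot_large below 0.013 m and z of stick_large in the frame of pot_large between 0.002 and 0.01 m and horizontal distance between stick_jumbo and pot_jumbo below 0.013 m and z of stick_jumbo in the frame of pot_jumbo between 0.002 and 0.01 m and distance of each of bottle, tape from where it was at the start of the episode below 0.025 m); the robot touches nothing.
It fails at once if a glue stick is knocked over (angle between any of stick_small, stick_medium, stick_large, stick_jumbo's own z axis and vertical above 0.8 rad).
It fails at once if the bottle is pushed away or knocked over (distance of bottle from where it was at the start of the episode above 0.025 m or angle between bottle's own z axis and vertical above 0.4 rad).
It fails at once if the tape is pushed away or knocked over (distance of tape from where it was at the start of the episode above 0.025 m or angle between tape's own z axis and vertical above 0.4 rad).
It also fails if it takes over 110 s, if anything falls off the work surface, if the arm or the gripper's body presses on something with over 40 N, if the wrist force passes 120 N, or if a joint passes its speed limit or range.

## Robot

A 7-joint arm with a two-finger parallel gripper is mounted at the origin on the work surface. World frame = base frame: x ahead of the robot, y to its left, z up, the work surface at z = 0. Lengths are in m, angles in rad, forces in N, time in s.
With the tool pointing down it reaches from about 0.4 to 0.75 m from the base axis. Payload 19.5 kg.
Tool frame: the origin (TCP) lies midway between the tips of the shut fingers; the grasp point (between the pads) lies 19 mm behind it; z points along the fingers, y is the line along which they close (so a half turn about z gives the same grasp; the last joint's range is limited). The gripper opens to 85 mm and grips with 20 to 120 N. Pads are 22 mm wide; open, the fingers measure 114 mm over their backs; the gripper's body (76 mm by 85 mm) begins 54 mm behind the grasp point. The pads swing forward as they close: fully open they stand 13 mm farther back than shut.
Start: joints at [-1.299, 0.707, -0.028, 1.485, 0.022, 0.951, -0.075], TCP at [0.177, 0.547, 0.231] pointing down, gripper open.
Joint ranges: [-2.71, 2.71], [-0.32, 2.16], [-1.57, 1.52], [0, 2.45], [-1.46, 4.6], [0, 2.02], [-2.83, 2.83]. Speed limits (rad/s): [1.89, 1.89, 2.57, 2.57, 3.01, 3.01, 3.01].

## Interface

Orientations are given as a unit quaternion [w, x, y, z].
In Python, from bench import state, imaging, ctrl gives the robot as it stands. The module is installed in compiled form; this text tells all that it offers.
- The arm moves only by the tool carry_out, never from a script. Its argument "commands" is a list of rows, each an object of numbers: "tx", "ty", "tz": the shift along the tool's x, y, z in cm; "turn": the turn about the tool's z in rad. In form: [{"tx": .., "ty": .., "tz": .., "turn": ..}, ...]. A call has 1 to 20 rows; each row shifts and turns the commanded pose from where the row before left it, along the tool's axes as they then stand; what a row does not reach is not made up. A row lasts 1/10 s, in which the tool goes at most 50 mm and 8.59 degrees, less where a joint would pass 70% of its speed; a pose out of reach is approached as far as the arm can. A call is refused whole if a number of a shift passes 5 or a number of a turn 0.15, either way. A call with a gripper value outside its range is refused whole. "gripper" is the closure in counts, from 0 (fully open) to 255 (shut), set as the call begins (left out, the last holds). The fingers move at their own pace and stop on an object; "force" is the grip in N (left out, the last holds). Time passes only in rows, so rows that do not move let the fingers close. It gives the time, the measured TCP pose, the force, the opening and the grip force at its end, in the units of the state.
- state(): the state, without advancing time (a new reading comes with each control period).
- imaging.camera(name): name is "scene" or "side" or "wrist"; returns (picture, depth): 420x560x3 uint8, red, green, blue; 420x560 float32, m along the optical axis (not along the pixel's ray), 0 where there is no reading.
- imaging.camera_model(name): a dict with "vfov" (degrees; the focal length in pixels is half the picture's height over the tangent of half this angle, whatever the lens; pixels are square), "cx", "cy" (the principal point, pixels), "R" (3x3) and "t" (3): a world point X has camera coordinates R X + t. Camera axes: x right, y down, z forward; pixel columns grow to the right and rows downward; lengths in m; the calibration is good to about 2 mm. A picture is of the moment at which its call begins: read the wrist's pose just before it. camera_model takes no time and is no camera call; for the wrist camera it gives the pose at the moment of the call.
- ctrl.close_job(): hands the job in; it is judged then, once.
The state is a dict: "clock": time; "joint_pos": joint angles; "joint_vel": joint speeds; "tau": joint torques, N m; "position": TCP position; "orientation": TCP orientation; "ft_force": force on the tool from outside, world axes, zero at the start; "wrist_torque": the same for the moment, N m; "finger_gap": finger opening in m; "grip_force": force on a finger pad.
Only numpy, scipy, OpenCV 4.12 (cv2) and the standard library are available. Lean on these libraries where they do the work, as an engineer would, in place of code of your own. Each camera call takes 0.05 s, during which the arm holds its last target. There are 200 camera calls.

## Working session

There is one attempt and no reset: what is moved stays moved. The work goes in short steps, Python scripts to look and compute and a tool call to move; the robot and the scene stay as the last step left them, time stands still between calls to the robot, and variables do not carry over. Pictures are saved under pics/ and viewed, at most 14 in all, crops included, and the job is handed in when it is done.

Besides the shell and the picture viewer there is one more tool, called after "Emit:" as name(argument=value, ...), one argument or row to a line, values as JSON. carry_out: Moves the arm, as the interface text tells. Its arguments: {"type":"object","properties":{"commands":{"type":"array","items":{"type":"object","properties":{"tx":{"type":"number"},"ty":{"type":"number"},"tz":{"type":"number"},"turn":{"type":"number"}}}},"gripper":{"type":"number"},"force":{"type":"number"}},"required":["commands"]}

```bash
mkdir -p pics
cat > h.py <<'E'
import numpy as np, cv2
from bench import state, imaging, ctrl
def shot(n):
    m=imaging.camera_model(n); p,d=imaging.camera(n)
    return p,d,m
def cloud(d,m):
    f=d.shape[0]/2/np.tan(np.radians(m["vfov"])/2)
    v,u=np.mgrid[:d.shape[0],:d.shape[1]]
    C=np.stack([(u-m["cx"])*d/f,(v-m["cy"])*d/f,d],-1)
    return (C-np.array(m["t"]))@np.array(m["R"])
E
python3 - <<'E'
from h import *
s=state(); print(s)
for n in("scene","side"):
    p,d,m=shot(n); cv2.imwrite(f"pics/{n}0.png",p[...,::-1]); np.savez(f"{n}0.npz",p=p,d=d,W=cloud(d,m)); print(n,m)
E
```

```text
{'clock': 0.0, 'joint_pos': array([-1.29871741,  0.70714333, -0.02763565,  1.48498781,  0.02202832,
        0.95093315, -0.0755047 ]), 'joint_vel': array([-6.30150394e-04,  1.62350012e-03, -6.32882883e-04, -2.51013684e-04,
        4.36713808e-05,  3.20629369e-04, -2.79910319e-05]), 'tau': array([ 1.08833479e-03, -8.83163881e+01,  1.23476464e+00, -2.36163479e+01,
        1.69040234e-02,  6.44588261e-03,  1.07774559e-05]), 'position': array([0.17739203, 0.54666463, 0.23080679]), 'orientation': array([-6.63501673e-05,  1.56233830e-01,  9.87719924e-01, -5.80380169e-04]), 'ft_force': array([-0.3760408 , -0.96407269, -0.0832116 ]), 'wrist_torque': array([ 0.05543088, -0.01227331, -0.04656819]), 'grip_force': 0.0, 'finger_gap': 0.08546125030321015}
scene {'vfov': 49.35553359855899, 'cx': 283.08375298976483, 'cy': 210.91612897117125, 'R': array([[ 0.69274116,  0.72094418,  0.01868632],
       [ 0.47762004, -0.43921378, -0.76090102],
       [-0.54035987,  0.53603241, -0.64859885]]), 't': array([-0.4033401 , -0.19404909,  1.32446673])}
side {'vfov': 54.62140076024001, 'cx': 277.5102733631412, 'cy': 221.3956718090998, 'R': array([[ 0.98340493, -0.18107079,  0.01131827],
       [-0.10844831, -0.63670909, -0.76343992],
       [ 0.14544311,  0.74954313, -0.64577968]]), 't': array([-0.49385313,  0.11415172,  0.8213099 ])}
```

View pics/scene0.png

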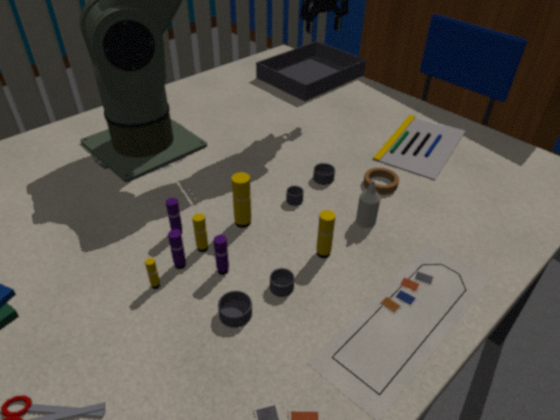

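View pics/side0.png

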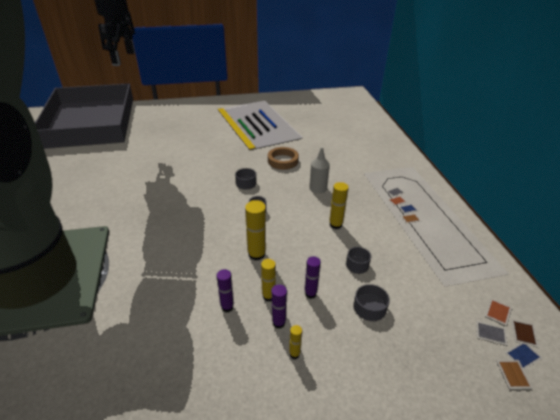

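The scene image shows yellow sticks at small (152,273), medium (200,232), jumbo (242,200) and large (326,233). The purple look-alikes are at (174,215), (177,249) and (221,254). The pots are at (295,195), (324,173), (282,282) and (235,308), the bottle at (368,205) and the tape at (381,180). I choose yellow sticks only and rank them by height.

```bash
cat > m.py <<'E'
from h import *
from scipy.optimize import least_squares
S=dict(np.load("scene0.npz")); D=dict(np.load("side0.npz"))
def box(Q,c,w,h): 
    u,v=c; s=np.s_[max(v-h,0):v+h,max(u-w,0):u+w]; return Q["p"][s].reshape(-1,3).astype(int),Q["W"][s].reshape(-1,3)
def fit(P,r,x0):
    return least_squares(lambda c:np.hypot(P[:,0]-c[0],P[:,1]-c[1])-r,x0,loss="soft_l1",f_scale=.002)
def stick(Q,c,kind):
    p,W=box(Q,c,18,36); hsv=cv2.cvtColor(p.astype(np.uint8)[None],cv2.COLOR_RGB2HSV)[0]
    k=(abs(hsv[:,0].astype(int)-(25 if kind=="y" else 138))<12)&(hsv[:,1]>110)&(W[:,2]>.02)&(W[:,2]<.2)
    P=W[k]; m=np.median(P[:,:2],0); return P[np.hypot(*(P[:,:2]-m).T)<.035]
def obj(c): pass
for n,a,b in [("small",(152,273),(295,341)),("medium",(200,232),(268,280)),("jumbo",(242,200),(256,230)),("large",(326,233),(339,205)),("pA",(174,215),(225,290)),("pB",(177,249),(279,306)),("pC",(221,254),(312,277))]:
    r={"small":.010,"medium":.0135,"large":.017,"jumbo":.0205}.get(n,.0135); L=[]
    for Q,c in((S,a),(D,b)):
        P=stick(Q,c,"p" if n[0]=="p" else "y"); top=np.percentile(P[:,2],98)
        s=P[P[:,2]<top-.006]; f=fit(s,r,s[:,:2].mean(0)*1+0)
        T=P[P[:,2]>top-.004]; L+=[f.x.round(4),((T[:,:2].max(0)+T[:,:2].min(0))/2).round(4),round(top,4)]
    print(n,*L)
for n,a,b in [("P1",(295,195),(258,205)),("P2",(324,173),(246,178)),("P3",(282,282),(358,260)),("P4",(235,308),(371,302))]:
    for Q,c in((S,a),(D,b)):
        p,W=box(Q,c,24,22); P=W[(W[:,2]>.027)&(W[:,2]<.038)]
        m=np.median(P[:,:2],0); P=P[np.hypot(*(P[:,:2]-m).T)<.04]
        f=least_squares(lambda q:np.hypot(P[:,0]-q[0],P[:,1]-q[1])-q[2],[*m,.025],loss="soft_l1",f_scale=.002)
        print(n,f.x.round(4),len(P),P[:,:2].min(0).round(3),P[:,:2].max(0).round(3))
for n,a,b in [("bottle",(368,205),(319,170)),("tape",(381,180),(283,157))]:
    for Q,c in((S,a),(D,b)):
        p,W=box(Q,c,20,26); P=W[(W[:,2]>.015)&(W[:,2]<.15)]; print(n,np.median(P[:,:2],0).round(3),P[:,2].max().round(3))
E
python3 m.py
```

```text
small [ 0.483  -0.2605] [ 0.4843 -0.2619] 0.0764 [ 0.4829 -0.262 ] [ 0.4823 -0.2633] 0.0764
medium [ 0.4601 -0.1282] [ 0.4609 -0.13  ] 0.0958 [ 0.4599 -0.1295] [ 0.4592 -0.1315] 0.0956
jumbo [ 0.4542 -0.0077] [ 0.4564 -0.009 ] 0.1336 [ 0.4539 -0.0091] [ 0.4537 -0.0117] 0.1333
large [0.6511 0.0564] [0.6515 0.0543] 0.1145 [0.6507 0.0549] [0.65   0.0527] 0.1141
pA [ 0.3793 -0.1398] [ 0.3818 -0.1423] 0.0956 [ 0.3789 -0.1415] [ 0.3783 -0.1435] 0.0957
pB [ 0.468  -0.1922] [ 0.4699 -0.1922] 0.0957 [ 0.4682 -0.1936] [ 0.467  -0.1947] 0.0955
pC [ 0.5421 -0.1359] [ 0.5454 -0.138 ] 0.0961 [ 0.5421 -0.1373] [ 0.5403 -0.1406] 0.0958
P1 [0.4788 0.139  0.02  ] 88 [0.457 0.118] [0.502 0.16 ]
P1 [0.4774 0.1377 0.0196] 43 [0.458 0.125] [0.497 0.16 ]
P2 [0.4655 0.2603 0.027 ] 100 [0.437 0.229] [0.494 0.289]
P2 [0.4633 0.2585 0.0272] 61 [0.436 0.228] [0.491 0.273]
P3 [ 0.6593 -0.0778  0.0236] 147 [ 0.633 -0.102] [ 0.684 -0.053]
P3 [ 0.6574 -0.0792  0.0235] 143 [ 0.633 -0.105] [ 0.682 -0.055]
P4 [ 0.6464 -0.1874  0.0304] 208 [ 0.614 -0.219] [ 0.678 -0.154]
P4 [ 0.6446 -0.1891  0.0305] 233 [ 0.613 -0.221] [ 0.676 -0.156]
bottle [0.655 0.196] 0.123
bottle [0.642 0.188] 0.122
tape [0.626 0.312] 0.123
tape [0.581 0.344] 0.026
```

The colour, height and radius fits identify each stick. P1 is pot small, P3 medium, P2 large and P4 jumbo. The close crop below checks the choice. I also compute the first move, to the large stick.

```bash
cat > go.py <<'E'
import sys; from h import *
from scipy.spatial.transform import Rotation as R
T=dict(s=(.4829,-.2613),m=(.460,-.129),j=(.454,-.0085),l=(.6509,.0556),ps=(.478,.1383),pl=(.4645,.2595),pm=(.6583,-.0785),pj=(.6455,-.1882))
s=state(); q=s["orientation"]; M=R.from_quat([q[1],q[2],q[3],q[0]])
t=np.array([*T[sys.argv[1]],float(sys.argv[2])]); y=M.as_matrix()[:,1]; a=np.arctan2(y[1],y[0])
turn=a-np.pi/4
M2=M*R.from_euler("z",turn)
print("pos",s["position"].round(4),"tilt",M.as_matrix()[:,2].round(3),"turn",turn.round(4),"| cm after turn",(M2.inv().apply(t-s["position"])*100).round(2),"t",round(s["clock"],2),"gap",s["finger_gap"])
E
python3 go.py l .231
python3 -c "
import cv2;i=cv2.imread('pics/scene0.png')[150:335,130:350];cv2.imwrite('pics/crop0.png',cv2.resize(i,None,fx=3,fy=3,interpolation=2))"
```

```text
pos [0.1774 0.5467 0.2309] tilt [-0.    -0.001 -1.   ] turn 0.4716 | cm after turn [-6.821e+01 -1.250e+00  2.000e-02] t 0.1 gap 0.08558912363970089
```

View pics/crop0.png

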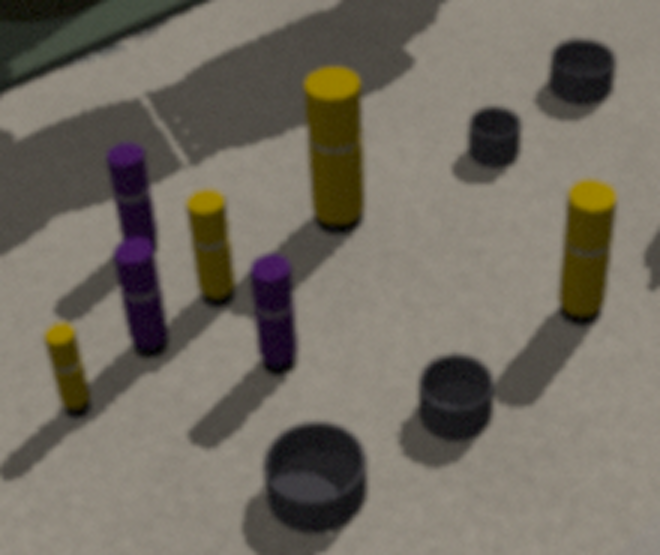

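The crop confirms four yellow sticks, jumbo (333,150), large (587,250), medium (210,245) and small (67,370), and three purple ones among them. Now I set out.

Emit:
carry_out(
  commands=[
    {"turn": 0.118},
    {"turn": 0.118},
    {"turn": 0.118},
    {"turn": 0.118},
    {"tx": -2},
    {"tx": -4},
    {"tx": -4},
    {"tx": -4},
    {"tx": -4},
    {"tx": -4},
    {"tx": -4},
    {"tx": -4},
    {"tx": -4},
    {"tx": -4},
    {"tx": -4},
    {"tx": -4},
    {"tx": -4},
    {"tx": -4},
    {"tx": -4},
    {"tx": -2},
  ],
  gripper=0,
  force=40,
)

```text
validation failed for argument at $.co...
```

```bash
python3 go.py l .231
```

```text
pos [0.1774 0.5467 0.2309] tilt [-0.    -0.001 -1.   ] turn 0.4716 | cm after turn [-6.821e+01 -1.250e+00  2.000e-02] t 0.1 gap 0.08558912363970089
```

Emit:
carry_out(
  commands=[
    {"tx": 0,"ty": 0,"tz": 0,"turn": 0.118},
    {"tx": 0,"ty": 0,"tz": 0,"turn": 0.118},
    {"tx": 0,"ty": 0,"tz": 0,"turn": 0.118},
    {"tx": 0,"ty": 0,"tz": 0,"turn": 0.118},
    {"tx": -2,"ty": 0,"tz": 0,"turn": 0},
  ],
  gripper=0,
  force=40,
)

```text
clock: 0.6
position: [0.1898, 0.5337, 0.2307]
orientation: [-0.0, 0.384, 0.924, -0.0]
ft_force: [0.8, -0.3, -0.4]
finger_gap: 0.0854
grip_force: 0.0
```

```bash
python3 go.py l .231
```

```text
pos [0.1898 0.5337 0.2307] tilt [-0.001 -0.    -1.   ] turn -0.0019 | cm after turn [-66.41  -1.2   -0.07] t 0.6 gap 0.08544306985561083
```

Emit:
carry_out(
  commands=[
    {"tx": -4,"ty": 0,"tz": 0,"turn": 0},
    {"tx": -4,"ty": 0,"tz": 0,"turn": 0},
    {"tx": -4,"ty": 0,"tz": 0,"turn": 0},
    {"tx": -4,"ty": 0,"tz": 0,"turn": 0},
    {"tx": -4,"ty": 0,"tz": 0,"turn": 0},
    {"tx": -4,"ty": 0,"tz": 0,"turn": 0},
    {"tx": -4,"ty": 0,"tz": 0,"turn": 0},
    {"tx": -4,"ty": 0,"tz": 0,"turn": 0},
    {"tx": -4,"ty": 0,"tz": 0,"turn": 0},
    {"tx": -4,"ty": 0,"tz": 0,"turn": 0},
    {"tx": -4,"ty": 0,"tz": 0,"turn": 0},
    {"tx": -4,"ty": 0,"tz": 0,"turn": 0},
    {"tx": -4,"ty": 0,"tz": 0,"turn": 0},
    {"tx": -4,"ty": 0,"tz": 0,"turn": 0},
    {"tx": -4,"ty": 0,"tz": 0,"turn": 0},
    {"tx": -4,"ty": 0,"tz": 0,"turn": 0},
    {"tx": -2,"ty": 0,"tz": 0,"turn": 0},
    {"tx": 0,"ty": -1.2,"tz": 0,"turn": 0},
    {"tx": 0,"ty": 0,"tz": 0,"turn": 0},
  ],
)

```text
clock: 2.5
position: [0.6492, 0.056, 0.2309]
orientation: [-0.0, 0.384, 0.923, -0.001]
ft_force: [0.7, 0.4, 0.2]
finger_gap: 0.0853
grip_force: 0.0
```

```bash
python3 go.py l .08
python3 - <<'E'
from h import *
p,d,m=shot("wrist"); cv2.imwrite("pics/w1.png",p[...,::-1]); W=cloud(d,m)
k=(W[...,2]>.105)&(W[...,2]<.125)&(p[...,0]>p[...,2]+40); P=W[k]; print(len(P),P.min(0).round(4),P.max(0).round(4),((P.min(0)+P.max(0))/2).round(4))
E
```

```text
pos [0.6492 0.056  0.2309] tilt [-0.001 -0.001 -1.   ] turn -0.0021 | cm after turn [-0.15  0.11 15.09] t 2.5 gap 0.08525166228501446
1627 [ 0.447  -0.0022  0.105 ] [0.6685 0.0725 0.1249] [0.5578 0.0351 0.115 ]
```

Emit:
carry_out(
  commands=[
    {"tx": 0,"ty": 0,"tz": 3,"turn": 0},
    {"tx": 0,"ty": 0,"tz": 3,"turn": 0},
    {"tx": 0,"ty": 0,"tz": 3,"turn": 0},
    {"tx": 0,"ty": 0,"tz": 3,"turn": 0},
    {"tx": 0,"ty": 0,"tz": 2,"turn": 0},
    {"tx": 0,"ty": 0,"tz": 1.4,"turn": 0},
    {"tx": 0,"ty": 0,"tz": 0,"turn": 0},
  ],
)

```text
clock: 3.25
position: [0.649, 0.058, 0.0759]
orientation: [-0.001, 0.383, 0.924, -0.0]
ft_force: [-0.7, -0.7, 0.5]
finger_gap: 0.0852
grip_force: 0.0
```

Emit:
carry_out(
  commands=[
    {"tx": 0,"ty": 0,"tz": 0,"turn": 0},
    {"tx": 0,"ty": 0,"tz": 0,"turn": 0},
    {"tx": 0,"ty": 0,"tz": 0,"turn": 0},
    {"tx": 0,"ty": 0,"tz": 0,"turn": 0},
    {"tx": 0,"ty": 0,"tz": 0,"turn": 0},
    {"tx": 0,"ty": 0,"tz": 0,"turn": 0},
    {"tx": 0,"ty": 0,"tz": 0,"turn": 0},
    {"tx": 0,"ty": 0,"tz": 0,"turn": 0},
  ],
  gripper=255,
)

```text
clock: 4.05
position: [0.65, 0.0574, 0.0781]
orientation: [0.001, 0.383, 0.924, 0.0]
ft_force: [-0.9, 0.1, 7.0]
finger_gap: 0.0331
grip_force: 39.2
```

Emit:
carry_out(
  commands=[
    {"tx": 0,"ty": 0,"tz": -1,"turn": 0},
    {"tx": 0,"ty": 0,"tz": -2,"turn": 0},
    {"tx": 0,"ty": 0,"tz": -3,"turn": 0},
    {"tx": 0,"ty": 0,"tz": -3,"turn": 0},
    {"tx": 0,"ty": 0,"tz": -3,"turn": 0},
    {"tx": 0,"ty": 0,"tz": -1,"turn": 0},
    {"tx": 0,"ty": 0,"tz": 0,"turn": 0},
  ],
)

```text
clock: 4.75
position: [0.65, 0.0574, 0.209]
orientation: [0.001, 0.383, 0.924, 0.001]
ft_force: [0.4, -0.3, -0.0]
finger_gap: 0.0328
grip_force: 39.8
```

```bash
python3 go.py pl .08
python3 - <<'E'
from h import *
p,d,m=shot("side"); cv2.imwrite("pics/s2.png",p[...,::-1])
E
```

```text
pos [0.65   0.0574 0.209 ] tilt [ 0.002  0.    -1.   ] turn -0.0004 | cm after turn [27.43  1.14 12.86] t 4.75 gap 0.032770007836285704
```

View pics/s2.png

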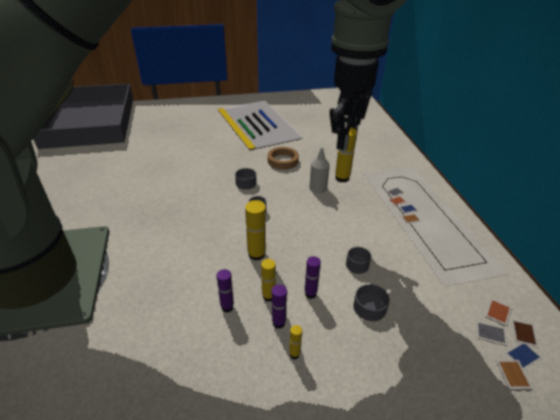

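The stick hangs upright in the gripper at (345,155), its foot level with the bottle's top region but clear of it. On to pot large.

Emit:
carry_out(
  commands=[
    {"tx": 1,"ty": 0,"tz": 0,"turn": 0},
    {"tx": 2,"ty": 0,"tz": 0,"turn": 0},
    {"tx": 3,"ty": 0,"tz": 0,"turn": 0},
    {"tx": 3,"ty": 0,"tz": 0,"turn": 0},
    {"tx": 3,"ty": 0,"tz": 0,"turn": 0},
    {"tx": 3,"ty": 0,"tz": 0,"turn": 0},
    {"tx": 3,"ty": 0,"tz": 0,"turn": 0},
    {"tx": 3,"ty": 0,"tz": 0,"turn": 0},
    {"tx": 3,"ty": 0,"tz": 0,"turn": 0},
    {"tx": 2,"ty": 0.5,"tz": 0,"turn": 0},
    {"tx": 1.5,"ty": 0.6,"tz": 0,"turn": 0},
    {"tx": 0,"ty": 0,"tz": 0,"turn": 0},
    {"tx": 0,"ty": 0,"tz": 0,"turn": 0},
  ],
)

```text
clock: 6.1
position: [0.4625, 0.2594, 0.2067]
orientation: [-0.0, 0.383, 0.924, -0.001]
ft_force: [0.0, -1.7, -0.5]
finger_gap: 0.033
grip_force: 39.8
```

```bash
python3 go.py pl .085
```

```text
pos [0.4625 0.2594 0.2067] tilt [-0.001 -0.001 -1.   ] turn 0.0 | cm after turn [-0.13  0.17 12.17] t 6.1 gap 0.03303942523284863
```

Emit:
carry_out(
  commands=[
    {"tx": 0,"ty": 0,"tz": 2.5,"turn": 0},
    {"tx": 0,"ty": 0.2,"tz": 2.5,"turn": 0},
    {"tx": 0,"ty": 0,"tz": 2,"turn": 0},
    {"tx": 0,"ty": 0,"tz": 2,"turn": 0},
    {"tx": 0,"ty": 0,"tz": 1.5,"turn": 0},
    {"tx": 0,"ty": 0,"tz": 1,"turn": 0},
    {"tx": 0,"ty": 0,"tz": 0.5,"turn": 0},
    {"tx": 0,"ty": 0,"tz": 0,"turn": 0},
    {"tx": 0,"ty": 0,"tz": 0,"turn": 0},
  ],
)

```text
clock: 7.0
position: [0.4647, 0.261, 0.0878]
orientation: [0.0, 0.383, 0.924, 0.0]
ft_force: [-1.0, 0.5, -0.4]
finger_gap: 0.0329
grip_force: 39.8
```

```bash
python3 go.py pl .085
python3 - <<'E'
from h import *
p,d,m=shot("side"); cv2.imwrite("pics/s3.png",cv2.resize(p[100:240,180:360,::-1],None,fx=4,fy=4,interpolation=2)); print(state()["ft_force"])
E
```

```text
pos [0.4647 0.261  0.0878] tilt [ 0.001  0.    -1.   ] turn -0.0006 | cm after turn [-0.09 -0.12  0.28] t 7.0 gap 0.0328830232250118
[ 1.14769807 -0.06987939 -0.31442031]
```

View pics/s3.png

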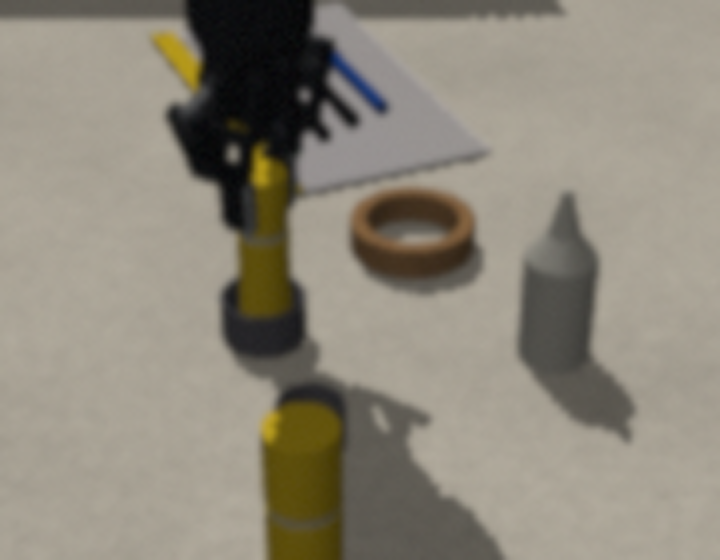

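The stick sits inside the large pot at crop (263,300), centred. I lower the last few millimetres and release.

Emit:
carry_out(
  commands=[
    {"tx": 0,"ty": 0,"tz": 0.2,"turn": 0},
    {"tx": 0,"ty": 0,"tz": 0.2,"turn": 0},
    {"tx": 0,"ty": 0,"tz": 0,"turn": 0},
  ],
)

```text
clock: 7.35
position: [0.4644, 0.2611, 0.0832]
orientation: [0.0, 0.383, 0.924, -0.0]
ft_force: [0.1, 0.2, -0.1]
finger_gap: 0.0329
grip_force: 39.8
```

Emit:
carry_out(
  commands=[
    {"tx": 0,"ty": 0,"tz": 0,"turn": 0},
    {"tx": 0,"ty": 0,"tz": 0,"turn": 0},
    {"tx": 0,"ty": 0,"tz": 0,"turn": 0},
    {"tx": 0,"ty": 0,"tz": 0,"turn": 0},
    {"tx": 0,"ty": 0,"tz": 0,"turn": 0},
    {"tx": 0,"ty": 0,"tz": 0,"turn": 0},
    {"tx": 0,"ty": 0,"tz": 0,"turn": 0},
  ],
  gripper=0,
)

```text
clock: 8.05
position: [0.4645, 0.2611, 0.0833]
orientation: [0.0, 0.383, 0.924, -0.0]
ft_force: [0.6, -0.1, -0.6]
finger_gap: 0.0855
grip_force: 0.0
```

Emit:
carry_out(
  commands=[
    {"tx": 0,"ty": 0,"tz": -1.5,"turn": 0},
    {"tx": 0,"ty": 0,"tz": -3,"turn": 0},
    {"tx": 0,"ty": 0,"tz": -3,"turn": 0},
    {"tx": 0,"ty": 0,"tz": -3,"turn": 0},
    {"tx": 0,"ty": 0,"tz": -3,"turn": 0},
    {"tx": 0,"ty": 0,"tz": 0,"turn": 0},
  ],
)

```text
clock: 8.65
position: [0.4655, 0.2616, 0.2215]
orientation: [0.001, 0.383, 0.924, 0.002]
ft_force: [-0.3, -0.1, -0.8]
finger_gap: 0.0847
grip_force: 0.0
```

```bash
python3 go.py j .22
```

```text
pos [0.4655 0.2616 0.2215] tilt [ 0.004  0.003 -1.   ] turn -0.0006 | cm after turn [-18.29 -19.91   0.07] t 8.65 gap 0.08472180854978247
```

Emit:
carry_out(
  commands=[
    {"tx": -1,"ty": -1,"tz": 0,"turn": 0},
    {"tx": -2,"ty": -2.1,"tz": 0,"turn": 0},
    {"tx": -2.5,"ty": -2.8,"tz": 0,"turn": 0},
    {"tx": -2.5,"ty": -2.8,"tz": 0,"turn": 0},
    {"tx": -2.5,"ty": -2.8,"tz": 0,"turn": 0},
    {"tx": -2.5,"ty": -2.8,"tz": 0,"turn": 0},
    {"tx": -2.5,"ty": -2.8,"tz": 0,"turn": 0},
    {"tx": -1.8,"ty": -1.8,"tz": 0,"turn": 0},
    {"tx": -1,"ty": -1,"tz": 0,"turn": 0},
    {"tx": 0,"ty": 0,"tz": 0,"turn": 0},
    {"tx": 0,"ty": 0,"tz": 0,"turn": 0},
  ],
)

```text
clock: 9.75
position: [0.4525, -0.009, 0.2178]
orientation: [-0.001, 0.383, 0.924, -0.0]
ft_force: [-0.1, -0.2, 0.2]
finger_gap: 0.0857
grip_force: 0.0
```

```bash
python3 go.py j .095
```

```text
pos [ 0.4525 -0.009   0.2178] tilt [-0.001  0.    -1.   ] turn -0.0008 | cm after turn [-0.08  0.15 12.28] t 9.75 gap 0.0856692101059311
```

Within 2 mm, so I grasp.

Emit:
carry_out(
  commands=[
    {"tx": 0,"ty": 0.1,"tz": 3,"turn": 0},
    {"tx": 0,"ty": 0,"tz": 3,"turn": 0},
    {"tx": 0,"ty": 0,"tz": 3,"turn": 0},
    {"tx": 0,"ty": 0,"tz": 2,"turn": 0},
    {"tx": 0,"ty": 0,"tz": 1.5,"turn": 0},
    {"tx": 0,"ty": 0,"tz": 0,"turn": 0},
    {"tx": 0,"ty": 0,"tz": 0,"turn": 0},
  ],
)

```text
clock: 10.45
position: [0.4536, -0.0077, 0.0935]
orientation: [-0.0, 0.382, 0.924, -0.0]
ft_force: [0.3, 0.8, 0.4]
finger_gap: 0.0856
grip_force: 0.0
```

Emit:
carry_out(
  commands=[
    {"tx": 0,"ty": 0,"tz": 0,"turn": 0},
    {"tx": 0,"ty": 0,"tz": 0,"turn": 0},
    {"tx": 0,"ty": 0,"tz": 0,"turn": 0},
    {"tx": 0,"ty": 0,"tz": 0,"turn": 0},
    {"tx": 0,"ty": 0,"tz": 0,"turn": 0},
    {"tx": 0,"ty": 0,"tz": 0,"turn": 0},
    {"tx": 0,"ty": 0,"tz": 0,"turn": 0},
    {"tx": 0,"ty": 0,"tz": 0,"turn": 0},
  ],
  gripper=255,
)

```text
clock: 11.25
position: [0.454, -0.0083, 0.0939]
orientation: [0.0, 0.383, 0.924, 0.0]
ft_force: [-0.9, -0.1, 10.4]
finger_gap: 0.0402
grip_force: 39.1
```

Emit:
carry_out(
  commands=[
    {"tx": 0,"ty": 0,"tz": -1,"turn": 0},
    {"tx": 0,"ty": 0,"tz": -2,"turn": 0},
    {"tx": 0,"ty": 0,"tz": -3,"turn": 0},
    {"tx": 0,"ty": 0,"tz": -3,"turn": 0},
    {"tx": 0,"ty": 0,"tz": -3,"turn": 0},
    {"tx": 0,"ty": 0,"tz": -1,"turn": 0},
    {"tx": 0,"ty": 0,"tz": 0,"turn": 0},
  ],
)

```text
clock: 11.95
position: [0.4541, -0.0083, 0.225]
orientation: [0.001, 0.383, 0.924, 0.001]
ft_force: [-0.1, -0.6, -1.0]
finger_gap: 0.0401
grip_force: 40.5
```

```bash
python3 go.py pj .22
```

```text
pos [ 0.4541 -0.0083  0.225 ] tilt [ 0.003  0.    -1.   ] turn -0.0005 | cm after turn [-26.25   0.81   0.56] t 11.95 gap 0.040124696203036776
```

Emit:
carry_out(
  commands=[
    {"tx": -1,"ty": 0,"tz": 0,"turn": 0},
    {"tx": -2,"ty": 0,"tz": 0,"turn": 0},
    {"tx": -3,"ty": 0,"tz": 0,"turn": 0},
    {"tx": -3,"ty": 0,"tz": 0,"turn": 0},
    {"tx": -3,"ty": 0,"tz": 0,"turn": 0},
    {"tx": -3,"ty": 0,"tz": 0,"turn": 0},
    {"tx": -3,"ty": 0,"tz": 0,"turn": 0},
    {"tx": -3,"ty": 0,"tz": 0,"turn": 0},
    {"tx": -2.5,"ty": 0.4,"tz": 0,"turn": 0},
    {"tx": -2,"ty": 0.4,"tz": 0,"turn": 0},
    {"tx": -0.7,"ty": 0,"tz": 0,"turn": 0},
    {"tx": 0,"ty": 0,"tz": 0,"turn": 0},
    {"tx": 0,"ty": 0,"tz": 0,"turn": 0},
  ],
)

```text
clock: 13.25
position: [0.6441, -0.1881, 0.2224]
orientation: [-0.001, 0.383, 0.924, -0.0]
ft_force: [0.4, 0.3, -0.5]
finger_gap: 0.0402
grip_force: 40.5
```

```bash
python3 go.py pj .0989
```

```text
pos [ 0.6441 -0.1881  0.2224] tilt [-0.001  0.    -1.   ] turn -0.0006 | cm after turn [-0.12  0.1  12.35] t 13.25 gap 0.04018065722736114
```

Emit:
carry_out(
  commands=[
    {"tx": 0,"ty": 0,"tz": 2.5,"turn": 0},
    {"tx": 0,"ty": 0,"tz": 2.5,"turn": 0},
    {"tx": 0,"ty": 0,"tz": 2,"turn": 0},
    {"tx": 0,"ty": 0,"tz": 2,"turn": 0},
    {"tx": 0,"ty": 0,"tz": 1.5,"turn": 0},
    {"tx": 0,"ty": 0,"tz": 1,"turn": 0},
    {"tx": 0,"ty": 0,"tz": 0.5,"turn": 0},
    {"tx": 0,"ty": 0,"tz": 0.3,"turn": 0},
    {"tx": 0,"ty": 0,"tz": 0,"turn": 0},
    {"tx": 0,"ty": 0,"tz": 0,"turn": 0},
  ],
)

```text
clock: 14.25
position: [0.6448, -0.188, 0.1009]
orientation: [0.0, 0.383, 0.924, -0.0]
ft_force: [0.0, -0.2, -0.4]
finger_gap: 0.0402
grip_force: 40.5
```

```bash
python3 go.py pj .0989
python3 - <<'E'
from h import *
p,d,m=shot("side"); cv2.imwrite("pics/s4.png",cv2.resize(p[180:360,260:440,::-1],None,fx=3,fy=3,interpolation=2)); print(state()["ft_force"])
E
```

```text
pos [ 0.6448 -0.188   0.1009] tilt [ 0.001 -0.    -1.   ] turn -0.0004 | cm after turn [-0.06  0.04  0.2 ] t 14.25 gap 0.040226309979371724
[ 0.34363402  0.04052353 -0.11851141]
```

View pics/s4.png

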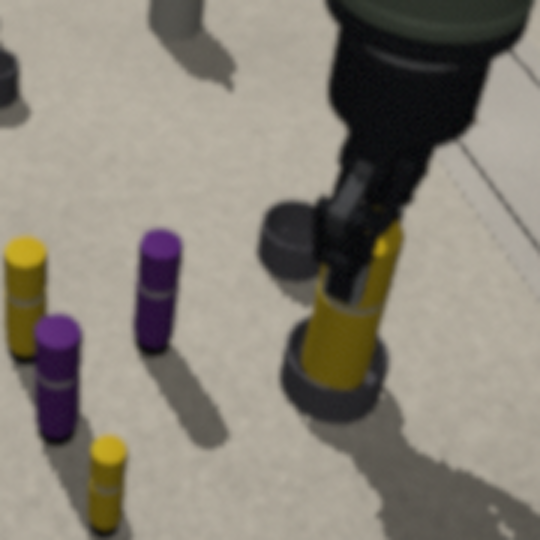

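The jumbo stick stands inside the largest pot at crop (335,370). Next I lower it 2 mm, release and rise.

Emit:
carry_out(
  commands=[
    {"tx": 0,"ty": 0,"tz": 0.2,"turn": 0},
    {"tx": 0,"ty": 0,"tz": 0.1,"turn": 0},
    {"tx": 0,"ty": 0,"tz": 0,"turn": 0},
  ],
)

```text
clock: 14.6
position: [0.6452, -0.1883, 0.0989]
orientation: [0.001, 0.383, 0.924, 0.0]
ft_force: [-4.0, 0.3, 18.9]
finger_gap: 0.0402
grip_force: 42.4
```

Emit:
carry_out(
  commands=[
    {"tx": 0,"ty": 0,"tz": 0,"turn": 0},
    {"tx": 0,"ty": 0,"tz": 0,"turn": 0},
    {"tx": 0,"ty": 0,"tz": 0,"turn": 0},
    {"tx": 0,"ty": 0,"tz": 0,"turn": 0},
    {"tx": 0,"ty": 0,"tz": 0,"turn": 0},
    {"tx": 0,"ty": 0,"tz": 0,"turn": 0},
    {"tx": 0,"ty": 0,"tz": 0,"turn": 0},
  ],
  gripper=0,
)

```text
clock: 15.3
position: [0.6446, -0.188, 0.0973]
orientation: [-0.0, 0.383, 0.924, -0.0]
ft_force: [0.1, -0.7, -0.1]
finger_gap: 0.0854
grip_force: 0.0
```

Emit:
carry_out(
  commands=[
    {"tx": 0,"ty": 0,"tz": -1.5,"turn": 0},
    {"tx": 0,"ty": 0,"tz": -3,"turn": 0},
    {"tx": 0,"ty": 0,"tz": -3,"turn": 0},
    {"tx": 0,"ty": 0,"tz": -3,"turn": 0},
    {"tx": 0,"ty": 0,"tz": 0,"turn": 0},
  ],
)

```text
clock: 15.8
position: [0.646, -0.1884, 0.2075]
orientation: [0.003, 0.383, 0.924, 0.0]
ft_force: [0.3, 0.6, -1.0]
finger_gap: 0.0854
grip_force: 0.0
```

```bash
python3 go.py m .18
```

```text
pos [ 0.646  -0.1884  0.2075] tilt [ 0.006 -0.002 -1.   ] turn -0.0006 | cm after turn [17.37 -8.96  2.62] t 15.8 gap 0.08541444363804605
```

Emit:
carry_out(
  commands=[
    {"tx": 1,"ty": -0.5,"tz": 0,"turn": 0},
    {"tx": 2.4,"ty": -1.2,"tz": 0,"turn": 0},
    {"tx": 3,"ty": -1.6,"tz": 0,"turn": 0},
    {"tx": 3,"ty": -1.6,"tz": 0,"turn": 0},
    {"tx": 3,"ty": -1.6,"tz": 0,"turn": 0},
    {"tx": 3,"ty": -1.6,"tz": 0,"turn": 0},
    {"tx": 2,"ty": -0.9,"tz": 0,"turn": 0},
    {"tx": 0,"ty": 0,"tz": 1,"turn": 0},
    {"tx": 0,"ty": 0,"tz": 1,"turn": 0},
    {"tx": 0,"ty": 0,"tz": 0,"turn": 0},
  ],
)

```text
clock: 16.8
position: [0.4581, -0.1286, 0.1812]
orientation: [-0.001, 0.383, 0.924, -0.0]
ft_force: [0.1, 0.4, 0.5]
finger_gap: 0.0861
grip_force: 0.0
```

```bash
python3 go.py m .062
```

```text
pos [ 0.4581 -0.1286  0.1812] tilt [-0.001  0.    -1.   ] turn -0.0005 | cm after turn [-0.17  0.11 11.92] t 16.8 gap 0.08605449000658809
```

Emit:
carry_out(
  commands=[
    {"tx": -0.1,"ty": 0.1,"tz": 2.5,"turn": 0},
    {"tx": 0,"ty": 0,"tz": 3,"turn": 0},
    {"tx": 0,"ty": 0,"tz": 3,"turn": 0},
    {"tx": 0,"ty": 0,"tz": 2,"turn": 0},
    {"tx": 0,"ty": 0,"tz": 1.5,"turn": 0},
    {"tx": 0,"ty": 0,"tz": 0,"turn": 0},
    {"tx": 0,"ty": 0,"tz": 0,"turn": 0},
  ],
)

```text
clock: 17.5
position: [0.4596, -0.1287, 0.0625]
orientation: [-0.0, 0.383, 0.924, -0.0]
ft_force: [-0.8, -0.5, 0.2]
finger_gap: 0.0854
grip_force: 0.0
```

Emit:
carry_out(
  commands=[
    {"tx": 0,"ty": 0,"tz": 0,"turn": 0},
    {"tx": 0,"ty": 0,"tz": 0,"turn": 0},
    {"tx": 0,"ty": 0,"tz": 0,"turn": 0},
    {"tx": 0,"ty": 0,"tz": 0,"turn": 0},
    {"tx": 0,"ty": 0,"tz": 0,"turn": 0},
    {"tx": 0,"ty": 0,"tz": 0,"turn": 0},
    {"tx": 0,"ty": 0,"tz": 0,"turn": 0},
    {"tx": 0,"ty": 0,"tz": 0,"turn": 0},
    {"tx": 0,"ty": 0,"tz": 0,"turn": 0},
  ],
  gripper=255,
)

```text
clock: 18.4
position: [0.4595, -0.1286, 0.0627]
orientation: [0.0, 0.383, 0.924, -0.0]
ft_force: [-1.0, -0.0, 7.8]
finger_gap: 0.0258
grip_force: 38.8
```

Emit:
carry_out(
  commands=[
    {"tx": 0,"ty": 0,"tz": -1,"turn": 0},
    {"tx": 0,"ty": 0,"tz": -2,"turn": 0},
    {"tx": 0,"ty": 0,"tz": -3,"turn": 0},
    {"tx": 0,"ty": 0,"tz": -3,"turn": 0},
    {"tx": 0,"ty": 0,"tz": -3,"turn": 0},
    {"tx": 0,"ty": 0,"tz": -1,"turn": 0},
    {"tx": 0,"ty": 0,"tz": 0,"turn": 0},
  ],
)

```text
clock: 19.1
position: [0.4597, -0.1286, 0.1937]
orientation: [0.001, 0.383, 0.924, 0.0]
ft_force: [-0.4, 0.3, -1.5]
finger_gap: 0.0262
grip_force: 39.3
```

```bash
python3 go.py pm .18
```

```text
pos [ 0.4597 -0.1286  0.1937] tilt [ 0.002 -0.001 -1.   ] turn -0.0005 | cm after turn [-10.5   17.59   1.41] t 19.1 gap 0.026207846035835345
```

Emit:
carry_out(
  commands=[
    {"tx": -0.5,"ty": 1,"tz": 0,"turn": 0},
    {"tx": -1.4,"ty": 2.4,"tz": 0,"turn": 0},
    {"tx": -1.8,"ty": 3,"tz": 0,"turn": 0},
    {"tx": -1.8,"ty": 3,"tz": 0,"turn": 0},
    {"tx": -1.8,"ty": 3,"tz": 0,"turn": 0},
    {"tx": -1.8,"ty": 3,"tz": 0,"turn": 0},
    {"tx": -1.4,"ty": 2.2,"tz": 0,"turn": 0},
    {"tx": 0,"ty": 0,"tz": 0,"turn": 0},
    {"tx": 0,"ty": 0,"tz": 0,"turn": 0},
  ],
)

```text
clock: 20.0
position: [0.6574, -0.0784, 0.1906]
orientation: [-0.001, 0.383, 0.924, -0.001]
ft_force: [-1.0, -0.0, 0.3]
finger_gap: 0.0259
grip_force: 39.5
```

```bash
python3 go.py pm .0677
```

```text
pos [ 0.6574 -0.0784  0.1906] tilt [-0.002 -0.    -1.   ] turn -0.0003 | cm after turn [-0.09  0.07 12.29] t 20.0 gap 0.025875556767941173
```

Emit:
carry_out(
  commands=[
    {"tx": 0,"ty": 0,"tz": 2.5,"turn": 0},
    {"tx": 0,"ty": 0,"tz": 2.5,"turn": 0},
    {"tx": 0,"ty": 0,"tz": 2,"turn": 0},
    {"tx": 0,"ty": 0,"tz": 2,"turn": 0},
    {"tx": 0,"ty": 0,"tz": 1.5,"turn": 0},
    {"tx": 0,"ty": 0,"tz": 1,"turn": 0},
    {"tx": 0,"ty": 0,"tz": 0.5,"turn": 0},
    {"tx": 0,"ty": 0,"tz": 0.3,"turn": 0},
    {"tx": 0,"ty": 0,"tz": 0,"turn": 0},
    {"tx": 0,"ty": 0,"tz": 0,"turn": 0},
  ],
)

```text
clock: 21.0
position: [0.6583, -0.0785, 0.0699]
orientation: [0.0, 0.383, 0.924, 0.0]
ft_force: [-0.4, -0.9, -0.7]
finger_gap: 0.0257
grip_force: 39.5
```

```bash
python3 go.py pm .0677
python3 - <<'E'
from h import *
p,d,m=shot("side"); cv2.imwrite("pics/s5.png",cv2.resize(p[150:360,260:440,::-1],None,fx=2.8,fy=2.8,interpolation=2)); print(state()["ft_force"])
E
```

```text
pos [ 0.6583 -0.0785  0.0699] tilt [ 0.001 -0.    -1.   ] turn -0.0005 | cm after turn [-0.   -0.    0.22] t 21.0 gap 0.025742355056601836
[-0.18366879 -0.31941306  0.32927231]
```

View pics/s5.png

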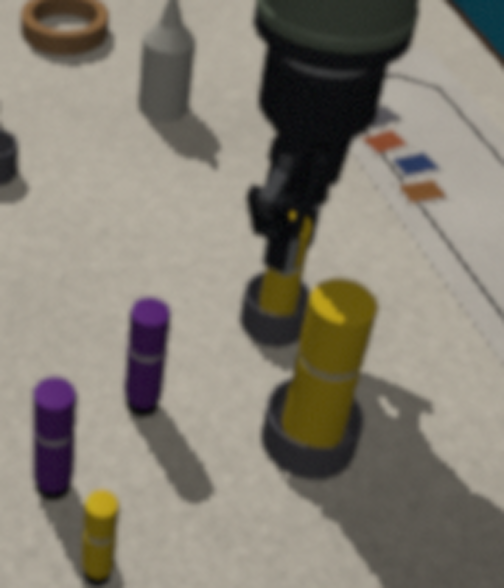

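The jumbo stands free in its pot at (330,390), and the medium stick is in its pot at (280,290). I release it.

Emit:
carry_out(
  commands=[
    {"tx": 0,"ty": 0,"tz": 0.2,"turn": 0},
    {"tx": 0,"ty": 0,"tz": 0,"turn": 0},
    {"tx": 0,"ty": 0,"tz": 0,"turn": 0},
  ],
)

```text
clock: 21.35
position: [0.6584, -0.0785, 0.0678]
orientation: [0.001, 0.383, 0.924, 0.0]
ft_force: [-0.5, 0.5, 5.6]
finger_gap: 0.026
grip_force: 39.8
```

Emit:
carry_out(
  commands=[
    {"tx": 0,"ty": 0,"tz": 0,"turn": 0},
    {"tx": 0,"ty": 0,"tz": 0,"turn": 0},
    {"tx": 0,"ty": 0,"tz": 0,"turn": 0},
    {"tx": 0,"ty": 0,"tz": 0,"turn": 0},
    {"tx": 0,"ty": 0,"tz": 0,"turn": 0},
    {"tx": 0,"ty": 0,"tz": 0,"turn": 0},
    {"tx": 0,"ty": 0,"tz": 0,"turn": 0},
  ],
  gripper=0,
)

```text
clock: 22.05
position: [0.658, -0.0784, 0.0673]
orientation: [0.0, 0.383, 0.924, -0.0]
ft_force: [0.8, -0.3, -0.1]
finger_gap: 0.0854
grip_force: 0.0
```

Emit:
carry_out(
  commands=[
    {"tx": 0,"ty": 0,"tz": -1.5,"turn": 0},
    {"tx": 0,"ty": 0,"tz": -3,"turn": 0},
    {"tx": 0,"ty": 0,"tz": -3,"turn": 0},
    {"tx": 0,"ty": 0,"tz": -3,"turn": 0},
    {"tx": 0,"ty": 0,"tz": -2,"turn": 0},
    {"tx": 0,"ty": 0,"tz": 0,"turn": 0},
  ],
)

```text
clock: 22.65
position: [0.6591, -0.0786, 0.1963]
orientation: [0.002, 0.383, 0.924, 0.001]
ft_force: [0.5, -0.1, 0.2]
finger_gap: 0.0855
grip_force: 0.0
```

```bash
python3 go.py s .18
```

```text
pos [ 0.6591 -0.0786  0.1963] tilt [ 0.005 -0.001 -1.   ] turn -0.0006 | cm after turn [ -0.46 -25.39   1.56] t 22.65 gap 0.08553258401472844
```

Emit:
carry_out(
  commands=[
    {"tx": 0,"ty": -1,"tz": 0,"turn": 0},
    {"tx": 0,"ty": -2.4,"tz": 0,"turn": 0},
    {"tx": 0,"ty": -3,"tz": 0,"turn": 0},
    {"tx": 0,"ty": -3,"tz": 0,"turn": 0},
    {"tx": 0,"ty": -3,"tz": 0,"turn": 0},
    {"tx": 0,"ty": -3,"tz": 0,"turn": 0},
    {"tx": 0,"ty": -3,"tz": 0,"turn": 0},
    {"tx": 0,"ty": -3,"tz": 0,"turn": 0},
    {"tx": -0.3,"ty": -2.5,"tz": 0,"turn": 0},
    {"tx": -0.1,"ty": -1.4,"tz": 0,"turn": 0},
    {"tx": 0,"ty": 0,"tz": 0,"turn": 0},
    {"tx": 0,"ty": 0,"tz": 0,"turn": 0},
  ],
)

```text
clock: 23.85
position: [0.4822, -0.2594, 0.1922]
orientation: [-0.0, 0.383, 0.924, 0.0]
ft_force: [0.2, 1.1, -0.3]
finger_gap: 0.0852
grip_force: 0.0
```

```bash
python3 go.py s .046
```

```text
pos [ 0.4822 -0.2594  0.1922] tilt [ 0.     0.001 -1.   ] turn -0.0 | cm after turn [-0.19 -0.09 14.62] t 23.85 gap 0.08523784229175975
```

Emit:
carry_out(
  commands=[
    {"tx": -0.1,"ty": -0.1,"tz": 2.5,"turn": 0},
    {"tx": 0,"ty": 0,"tz": 3,"turn": 0},
    {"tx": 0,"ty": 0,"tz": 3,"turn": 0},
    {"tx": 0,"ty": 0,"tz": 3,"turn": 0},
    {"tx": 0,"ty": 0,"tz": 2,"turn": 0},
    {"tx": 0,"ty": 0,"tz": 1,"turn": 0},
    {"tx": 0,"ty": 0,"tz": 0,"turn": 0},
    {"tx": 0,"ty": 0,"tz": 0,"turn": 0},
  ],
)

```text
clock: 24.65
position: [0.4825, -0.2612, 0.048]
orientation: [0.0, 0.383, 0.924, 0.0]
ft_force: [0.8, -0.2, 0.0]
finger_gap: 0.0856
grip_force: 0.0
```

Emit:
carry_out(
  commands=[
    {"tx": 0,"ty": 0,"tz": 0,"turn": 0},
    {"tx": 0,"ty": 0,"tz": 0,"turn": 0},
    {"tx": 0,"ty": 0,"tz": 0,"turn": 0},
    {"tx": 0,"ty": 0,"tz": 0,"turn": 0},
    {"tx": 0,"ty": 0,"tz": 0,"turn": 0},
    {"tx": 0,"ty": 0,"tz": 0,"turn": 0},
    {"tx": 0,"ty": 0,"tz": 0,"turn": 0},
    {"tx": 0,"ty": 0,"tz": 0,"turn": 0},
    {"tx": 0,"ty": 0,"tz": 0,"turn": 0},
    {"tx": 0,"ty": 0,"tz": 0,"turn": 0},
  ],
  gripper=255,
)

```text
clock: 25.65
position: [0.482, -0.2616, 0.0476]
orientation: [0.0, 0.383, 0.924, -0.0]
ft_force: [-0.7, -0.5, 6.8]
finger_gap: 0.0189
grip_force: 38.9
```

Emit:
carry_out(
  commands=[
    {"tx": 0,"ty": 0,"tz": -1,"turn": 0},
    {"tx": 0,"ty": 0,"tz": -2,"turn": 0},
    {"tx": 0,"ty": 0,"tz": -3,"turn": 0},
    {"tx": 0,"ty": 0,"tz": -3,"turn": 0},
    {"tx": 0,"ty": 0,"tz": -3,"turn": 0},
    {"tx": 0,"ty": 0,"tz": -1,"turn": 0},
    {"tx": 0,"ty": 0,"tz": 0,"turn": 0},
  ],
)

```text
clock: 26.35
position: [0.4823, -0.2617, 0.1787]
orientation: [0.001, 0.383, 0.924, -0.0]
ft_force: [0.5, 0.2, -0.6]
finger_gap: 0.0183
grip_force: 39.1
```

```bash
python3 go.py ps .18
```

```text
pos [ 0.4823 -0.2617  0.1787] tilt [ 0.002 -0.001 -1.   ] turn -0.0005 | cm after turn [28.58 27.98 -0.17] t 26.35 gap 0.018308443281830677
```

Emit:
carry_out(
  commands=[
    {"tx": 1,"ty": 1,"tz": 0,"turn": 0},
    {"tx": 2,"ty": 2,"tz": 0,"turn": 0},
    {"tx": 2.5,"ty": 2.4,"tz": 0,"turn": 0},
    {"tx": 2.5,"ty": 2.4,"tz": 0,"turn": 0},
    {"tx": 2.5,"ty": 2.4,"tz": 0,"turn": 0},
    {"tx": 2.5,"ty": 2.4,"tz": 0,"turn": 0},
    {"tx": 2.5,"ty": 2.4,"tz": 0,"turn": 0},
    {"tx": 2.5,"ty": 2.4,"tz": 0,"turn": 0},
    {"tx": 2.5,"ty": 2.4,"tz": 0,"turn": 0},
    {"tx": 2.5,"ty": 2.4,"tz": 0,"turn": 0},
    {"tx": 2.5,"ty": 2.4,"tz": 0,"turn": 0},
    {"tx": 2,"ty": 2.2,"tz": 0,"turn": 0},
    {"tx": 1,"ty": 1,"tz": 0,"turn": 0},
    {"tx": 0,"ty": 0,"tz": 0,"turn": 0},
    {"tx": 0,"ty": 0,"tz": 0,"turn": 0},
  ],
)

```text
clock: 27.85
position: [0.4768, 0.1357, 0.1768]
orientation: [-0.0, 0.383, 0.924, -0.001]
ft_force: [1.1, -0.1, -0.6]
finger_gap: 0.0184
grip_force: 39.1
```

```bash
python3 go.py ps .0526
```

```text
pos [0.4768 0.1357 0.1768] tilt [-0.001 -0.001 -1.   ] turn -0.0009 | cm after turn [ 0.1   0.29 12.42] t 27.85 gap 0.018434952553143005
```

Emit:
carry_out(
  commands=[
    {"tx": 0.1,"ty": 0.2,"tz": 2.5,"turn": 0},
    {"tx": 0,"ty": 0,"tz": 2.5,"turn": 0},
    {"tx": 0,"ty": 0,"tz": 2,"turn": 0},
    {"tx": 0,"ty": 0,"tz": 2,"turn": 0},
    {"tx": 0,"ty": 0,"tz": 1.5,"turn": 0},
    {"tx": 0,"ty": 0,"tz": 1,"turn": 0},
    {"tx": 0,"ty": 0,"tz": 0.5,"turn": 0},
    {"tx": 0,"ty": 0,"tz": 0.2,"turn": 0},
    {"tx": 0,"ty": 0,"tz": 0,"turn": 0},
    {"tx": 0,"ty": 0,"tz": 0,"turn": 0},
  ],
)

```text
clock: 28.85
position: [0.4781, 0.1388, 0.0558]
orientation: [0.0, 0.383, 0.924, 0.0]
ft_force: [-0.3, -0.8, 0.3]
finger_gap: 0.0186
grip_force: 39.1
```

```bash
python3 go.py ps .0526
python3 - <<'E'
from h import *
p,d,m=shot("scene"); cv2.imwrite("pics/s6.png",cv2.resize(p[110:260,220:420,::-1],None,fx=3,fy=3,interpolation=2)); print(state()["ft_force"])
E
```

```text
pos [0.4781 0.1388 0.0558] tilt [ 0.001  0.    -1.   ] turn -0.0004 | cm after turn [-0.03 -0.04  0.32] t 28.85 gap 0.018619210858446072
[ 0.70740185  0.21703723 -1.07076263]
```

View pics/s6.png

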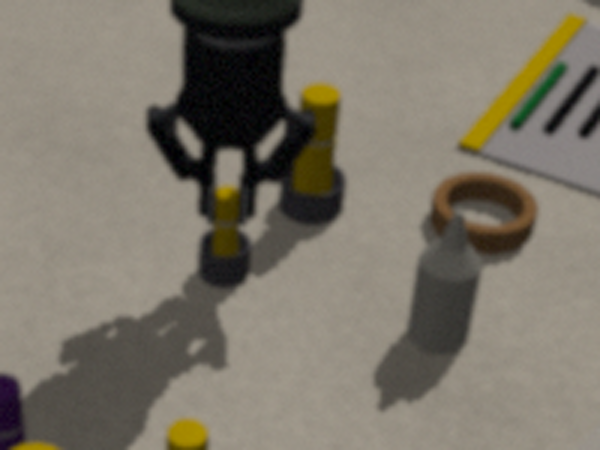

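The small stick is in the small pot at (225,240) and the large one stands upright behind it at (315,150). I lower it 3 mm, release and rise.

Emit:
carry_out(
  commands=[
    {"tx": 0,"ty": 0,"tz": 0.2,"turn": 0},
    {"tx": 0,"ty": 0,"tz": 0.1,"turn": 0},
    {"tx": 0,"ty": 0,"tz": 0,"turn": 0},
  ],
)

```text
clock: 29.2
position: [0.478, 0.1388, 0.0526]
orientation: [0.0, 0.383, 0.924, 0.0]
ft_force: [-0.2, -0.5, 5.5]
finger_gap: 0.0186
grip_force: 39.8
```

Emit:
carry_out(
  commands=[
    {"tx": 0,"ty": 0,"tz": 0,"turn": 0},
    {"tx": 0,"ty": 0,"tz": 0,"turn": 0},
    {"tx": 0,"ty": 0,"tz": 0,"turn": 0},
    {"tx": 0,"ty": 0,"tz": 0,"turn": 0},
    {"tx": 0,"ty": 0,"tz": 0,"turn": 0},
    {"tx": 0,"ty": 0,"tz": 0,"turn": 0},
    {"tx": 0,"ty": 0,"tz": 0,"turn": 0},
  ],
  gripper=0,
)

```text
clock: 29.9
position: [0.4778, 0.1388, 0.0523]
orientation: [0.0, 0.383, 0.924, -0.0]
ft_force: [-0.3, 0.1, -0.5]
finger_gap: 0.0852
grip_force: 0.0
```

Emit:
carry_out(
  commands=[
    {"tx": 0,"ty": 0,"tz": -1.5,"turn": 0},
    {"tx": 0,"ty": 0,"tz": -3,"turn": 0},
    {"tx": 0,"ty": 0,"tz": -3,"turn": 0},
    {"tx": 0,"ty": 0,"tz": -3,"turn": 0},
    {"tx": 0,"ty": 0,"tz": -3,"turn": 0},
    {"tx": 0,"ty": 0,"tz": -2,"turn": 0},
    {"tx": 0,"ty": 0,"tz": 0,"turn": 0},
    {"tx": 0,"ty": 0,"tz": 0,"turn": 0},
  ],
)

```text
clock: 30.7
position: [0.4777, 0.1388, 0.2072]
orientation: [0.0, 0.383, 0.924, 0.0]
ft_force: [-1.2, -0.6, -0.5]
finger_gap: 0.0857
grip_force: 0.0
```

Run:
```python
from h import *
p,d,m=shot("scene"); cv2.imwrite("pics/s7.png",p[...,::-1]); W=cloud(d,m)
hsv=cv2.cvtColor(p,cv2.COLOR_RGB2HSV).astype(int)
k=(abs(hsv[...,0]-25)<12)&(hsv[...,1]>110)&(W[...,2]>.035)&(W[...,2]<.16)
for n,c in dict(s=(.478,.1383),l=(.4645,.2595),m=(.6583,-.0785),j=(.6455,-.1882)).items():
    P=W[k&(np.hypot(W[...,0]-c[0],W[...,1]-c[1])<.04)]; top=np.percentile(P[:,2],98); T=P[P[:,2]>top-.004]
    print(n,top.round(4),((T.max(0)+T.min(0))/2)[:2]-c)
```

```text
s 0.0823 [ 0.00299574 -0.00060349]
l 0.1199 [ 0.00310641 -0.00276954]
m 0.1008 [ 0.00237359 -0.0006492 ]
j 0.1386 [ 0.00080973 -0.00097211]
```

View pics/s7.png

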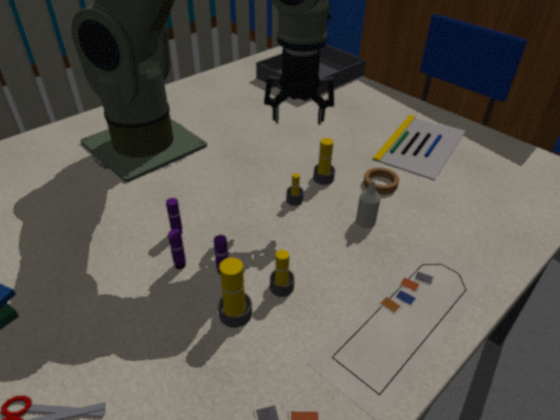

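All four sticks stand in their pots at (295,190), (325,160), (282,272) and (234,292), with tops about 5 mm higher than before. The bottle and tape have not moved.

```bash
python3 -c "
from bench import ctrl; print(ctrl.close_job())"
```

```text
the job is handed in; nothing more can be done
None
```

The job is handed in: all four yellow glue sticks stand upright, each in the pot of its own size, and the bottle and tape are where they started. It took about 31 s of the 110 s allowed; the hand-in call gave no verdict.

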